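Count to the third empty bay and push the relay module home

ROBOT

A 7-joint arm with a two-finger parallel gripper is mounted at the origin on the work surface. World frame = base frame: x ahead of the robot, y to its left, z up, the work surface at z = 0. Lengths are in m, angles in rad, forces in N, time in s.
With the tool pointing down it reaches from about 0.4 to 0.875 m from the base axis. Payload 6.5 kg.
Tool frame: the origin (TCP) lies on the mounting face of the last link; the fingertips stand 173 mm ahead of it and the grasp point (between the pads) lies 155 mm ahead of it; z points along the fingers, x is the direction in which the jaws open and shut, and the axes are right-handed (so a half turn about z gives the same grasp; the last joint's range is limited). The gripper opens to 85 mm and grips with 20 to 120 N. Pads are 22 mm wide; open, the fingers measure 114 mm over their backs; the gripper's body (76 mm by 85 mm) begins 54 mm behind the grasp point. The pads swing forward as they close: fully open they stand 13 mm farther back than shut.
Start: joints at [1.096, 0.536, -0.004, 1.538, 0.003, 1.067, -0.071], TCP at [0.258, -0.596, 0.405] pointing down, gripper open.
Joint ranges: [-2.7, 2.7], [-0.37, 2.16], [-1.27, 1.26], [0.24, 2.4], [-1.31, 4.45], [0.19, 1.91], [-2.76, 2.76]. Speed limits (rad/s): [2.39, 2.39, 3.14, 3.14, 3.14, 3.14, 3.14].

INTERFACE

Orientations are given as a unit quaternion [x, y, z, w].
In Python, from station import r, command_gripper, readout, vision gives the robot as it stands. The module is installed in compiled form; this text tells all that it offers. Calls block until the motion is done:
- r.move_pose(position, orientation): joint-space move of the TCP to a pose.
- r.line_to(position, speed=0.15, attitude=None, f_stop=None): straight line of the TCP; attitude=None keeps the orientation; speed is the mean speed in m/s. With f_stop (N) it stops when the force on the tool has changed by that much, and returns True; else False.
- r.move_j(angles): joint-space move.
- command_gripper(opening, newtons=None): finger opening in m; newtons is the grip in N (None keeps the last); returns when the fingers have stopped.
- r.dwell(seconds).
- r.solve_ik(position, orientation): joint angles nearest the present ones, or None.
- readout.get_obs(): the state.
- vision.get_image(name): name is "scene" or "top" or "wrist"; returns a dict with "pixels" (400x640x3 uint8, red, green, blue), "range_z" (400x640 float32, m along the optical axis (not along the pixel's ray), 0 where there is no reading), "mtx" (3x3 intrinsics, pixels), "distortion" ([k1, k2, p1, p2, k3] as OpenCV has them; the pictures are not rectified), "view" (4x4, takes a point from world to camera coordinates). Camera axes: x right, y up, looking along -z (the intrinsics and any distortion apply to the point x, -y, -z); pixel columns grow to the right and rows downward; lengths in m; the calibration is good to about 2 mm. A picture is of the moment at which its call begins.
A pose or a line that the arm cannot do raises r.IKError and nothing moves.
- r.hand_in(): hands the job in, once; it reports no verdict.
The state is a dict: "time": time; "joint_positions": joint angles; "dq": joint speeds; "tau": joint torques, N m; "tcp_pos": TCP position; "eef_rot": TCP orientation; "force": force on the tool from outside, world axes, zero at the start; "wrist_torque": the same for the moment, N m; "grip_width": finger opening in m.
Only numpy, scipy, OpenCV 4.12 (cv2) and the standard library are available. Lean on these libraries where they do the work, as an engineer would, in place of code of your own. Each camera call takes 0.05 s, during which the arm holds its last target. There are 200 camera calls.

TASK

With the gripper shut, run a fingertip along the springy blue rail behind the module rack, starting from the red power unit's end and pressing just enough that the rail gives, counting only the empty bays, and go no further than the third empty one. Then, without picking it up, push the yellow module along the sill with the fingertips until it is in front of that third empty bay, and push it in until it is fully home against the green socket. Do not lift or tip the module, and leave everything else where it is.

Things in the scene. Friction and masses are not known exactly. Their poses are not given: they have to be found in the camera images.
- rack: aluminium module rack, fixed, placed and turned differently each time. Origin: mid-length, at the line of the dividers' front edges, on the table top; x points into the bays (away from the robot), y along the rack to the left, z up. Floor 12 mm above the table throughout. Two of its bays hold fitted modules, four are empty; an end unit stands at each end, at y = +182 and -182 mm
- bays (a point): on the rack's floor, at mid-length on the line of the dividers' front edges. Six bays at 52 mm pitch, middles at y = +130, +78, +26, -26, -78, -130 mm in the rack's frame, each 48 mm wide clear between white dividers 4 mm thick with rounded fronts, their tops 56 mm above the table. The bays end at a back wall, x = 75 mm, 56 mm high
- sill (a point): middle of the sill's floor, 34 mm in front of the dividers. The flat sill runs in front of the bays along the whole 416 mm length of the rack, open above and at both ends, from the dividers (x = 0 in the rack's frame) to a low lip at x = -68 to -74 mm whose top is 18 mm above the table
- label_rail (a joint): how far the blue rail is pressed down, m: 0 = up, 0.008 = fully down. One stiff bar that goes down as a whole and springs back: it starts to give at about 1 N and is fully down at about 5 N
- rail_top (a point): middle of the top face of the blue label rail (14 mm wide, 330 mm long along the rack's y), which runs behind all six bays, 94 mm behind the dividers' front edges; its top is 72 mm above the table when up, higher than everything else on the rack. A white label behind each bay
- power_unit: red power unit, 75 x 46 x 46 mm, fixed at one end of the rack (left or right, it varies): counting starts from it. Origin: middle of its underside, 38 mm behind the dividers' front edges, 12 mm above the table
- end_unit: grey end unit, same size as the red one, fixed at the other end of the rack
- fitted_a: a module already fitted in a bay, black with green front, 60 x 40 x 46 mm. Fixed. Origin: centre of its underside, on the bay floor, at the middle of its bay across the rack and 27 mm behind the dividers' front edges. Which bay it is in varies.
- fitted_b: the other fitted module, alike. Fixed. Origin: centre of its underside, on the bay floor, at the middle of its bay across the rack and 27 mm behind the dividers' front edges. Which bay it is in varies.
- socket_1: green socket block at the back of an empty bay, 30 mm wide, 30 mm high, front face 57 mm behind the dividers' front edges. Fixed; its bay varies. Its origin is not on the block but on the bay floor, mid-width of the bay, 27 mm behind the dividers' front edges: where the yellow module's origin lies when home in this bay
- socket_2: green socket block at the back of an empty bay, 30 mm wide, 30 mm high, front face 57 mm behind the dividers' front edges. Fixed; its bay varies. Its origin is not on the block but on the bay floor, mid-width of the bay, 27 mm behind the dividers' front edges: where the yellow module's origin lies when home in this bay
- socket_3: green socket block at the back of an empty bay, 30 mm wide, 30 mm high, front face 57 mm behind the dividers' front edges. Fixed; its bay varies. Its origin is not on the block but on the bay floor, mid-width of the bay, 27 mm behind the dividers' front edges: where the yellow module's origin lies when home in this bay
- socket_4: green socket block at the back of an empty bay, 30 mm wide, 30 mm high, front face 57 mm behind the dividers' front edges. Fixed; its bay varies. Its origin is not on the block but on the bay floor, mid-width of the bay, 27 mm behind the dividers' front edges: where the yellow module's origin lies when home in this bay
- module: loose yellow relay module, 60 (x) x 40 (y) x 50 mm high, 0.13 to 0.25 kg. Origin: centre of its underside, axes parallel to the rack's. It starts on the sill in front of one end unit (left or right), with about 4 mm play to lip and dividers. Home in a bay its back touches the green socket and its front face stands 3 mm proud of the dividers' front edges
- terminal_block: small white terminal block, 46 x 34 x 34 mm, loose on the sill in front of whichever end unit the yellow module is not in front of; leave alone. Origin: centre of its underside
- screwdriver: screwdriver with orange handle, lying to the right of the rack; leave alone
- meter: hand-held test meter, yellow and black, 140 x 72 x 38 mm, lying beyond or beside the rack; leave alone. Origin: centre of its underside
- tape_roll: black tape roll, 68 mm across, 19 mm high, beyond or beside the rack; leave alone. Origin: centre of its underside
- mug: blue mug, 80 mm across, 90 mm high, beyond or beside the rack; leave alone. Origin: centre of its underside
- contactor: black and white contactor, 50 x 45 x 67 mm, to the right of the rack; leave alone. Origin: centre of its underside
- part_tray: open blue parts tray, 110 x 150 x 30 mm, to the left of the rack; leave alone. Origin: centre of its underside
Things that resemble listed ones, but are neither listed nor needed, are in the scene too. Of the things that look like the module, the largest one is meant.

How it is judged:
By the outcome, as a careful person would: the job done as asked, in the order asked, and still so for the second after the job is handed in, with the robot touching nothing.
It also fails if it takes over 70 s, if anything falls off the work surface, if the arm or the gripper's body presses on something with over 40 N, if the wrist force passes 120 N, or if a joint passes its speed limit or range.

## Working session

There is one attempt and no reset: what is moved stays moved. The work goes in short steps, each a Python script; the robot and the scene stay as the last script left them, time stands still between calls to the robot, and variables do not carry over. Pictures are saved under pics/ and viewed, about 8 in all and at most 12, crops included, and the job is handed in when it is done.

```bash
mkdir -p pics
python3 - <<'E'
from station import r, command_gripper, readout, vision
import cv2,numpy as np
for n in ("top","scene"):
    d=vision.get_image(n); cv2.imwrite(f"pics/{n}0.png",d["pixels"][:,:,::-1]); np.savez(f"{n}0.npz",**d)
    print(n,d["mtx"].tolist(),d["distortion"],np.round(d["view"],3).tolist())
o=readout.get_obs();print(o["time"],o["eef_rot"],o["force"],o["grip_width"])
E
```

```text
top [[490.6185689623662, 0.0, 318.0575844609971], [0.0, 490.6185689623662, 193.00964397740705], [0.0, 0.0, 1.0]] [-0.05901945  0.          0.          0.          0.        ] [[0.006, -1.0, 0.004, -0.025], [0.991, 0.007, 0.131, -0.572], [-0.131, 0.003, 0.991, -1.296], [0.0, 0.0, 0.0, 1.0]]
scene [[440.40177878919263, 0.0, 325.55063860516293], [0.0, 440.40177878919263, 203.4776751523948], [0.0, 0.0, 1.0]] [-0.11100348  0.          0.          0.          0.        ] [[-0.801, 0.599, -0.008, 0.502], [-0.327, -0.426, 0.844, 0.128], [0.502, 0.678, 0.536, -1.673], [0.0, 0.0, 0.0, 1.0]]
0.1 [ 8.35924699e-01 -5.48843604e-01 -6.67522307e-04 -3.86322259e-04] [-0.3233743   0.36896023 -0.07208159] 0.08529786984000191
```

View pics/top0.png

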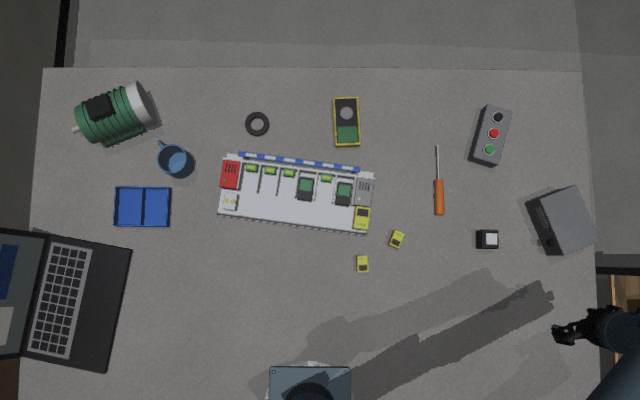

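View pics/scene0.png

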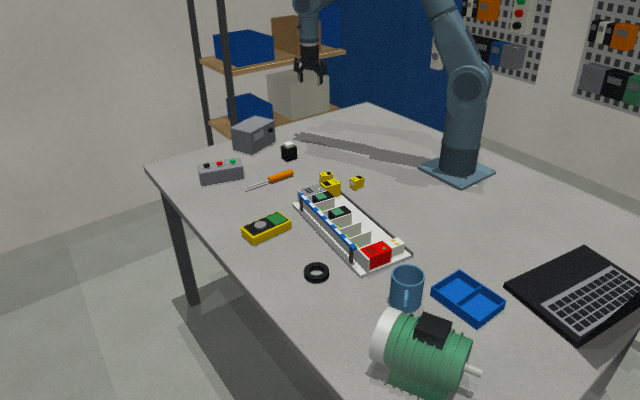

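The top view has the red power unit at (230,175), the left end. Green sockets show at about (252,168), (270,171), (288,173) and (326,178), and fitted modules at (305,188) and (344,193).

There are three yellow candidates. (362,217) is on the sill and the largest, so it fits. (397,239) and (362,264) are smaller lookalikes lying on the table. I'll confirm in a crop and fit the rack pose.

```bash
cat > h.py <<'E'
import cv2,numpy as np
def ray(d,px):
    p=cv2.undistortPoints(np.array(px,float).reshape(-1,1,2),d["mtx"],d["distortion"]).reshape(-1,2)
    R=d["view"][:3,:3];t=d["view"][:3,3]
    v=np.c_[p[:,0],-p[:,1],-np.ones(len(p))]@R
    return -R.T@t,v
def onz(d,px,z):
    c,v=ray(d,px); return c+v*((z-c[2])/v[:,2])[:,None]
def proj(d,P):
    q=np.atleast_2d(P)@d["view"][:3,:3].T+d["view"][:3,3]
    q=q*[1,-1,-1]
    return cv2.projectPoints(q,np.zeros(3),np.zeros(3),d["mtx"],d["distortion"])[0].reshape(-1,2)
def mask(d,lo,hi,roi=None):
    m=cv2.inRange(cv2.cvtColor(d["pixels"],cv2.COLOR_RGB2HSV),np.array(lo),np.array(hi))
    if roi: 
        k=np.zeros_like(m);x0,y0,x1,y1=roi;k[y0:y1,x0:x1]=255;m&=k
    return m
def blob(m):
    n,l,s,c=cv2.connectedComponentsWithStats(m,connectivity=8)
    i=1+np.argmax(s[1:,4]); ys,xs=np.where(l==i); return np.c_[xs,ys].astype(float),s[i]
def rackW(o,th,P):  # rack -> world
    c,s=np.cos(th),np.sin(th);P=np.atleast_2d(np.array(P,float))
    return np.c_[o[0]+c*P[:,0]-s*P[:,1],o[1]+s*P[:,0]+c*P[:,1],P[:,2]]
E
python3 - <<'E'
from h import *
d=dict(np.load("top0.npz"))
m=mask(d,(100,120,60),(125,255,255),(230,145,375,180))
ys,xs=np.where(m); P=onz(d,np.c_[xs,ys],.072)[:,:2]; c=P.mean(0)
u=np.linalg.svd(P-c)[2][0]; u*=np.sign(u[1]); s=(P-c)@u
print("rail len",np.ptp(s),"n",len(P)); mid=c+u*(s.max()+s.min())/2
th=np.arctan2(-u[0],u[1]); o=mid-.094*np.array([np.cos(th),np.sin(th)]); print("rack",o,th)
for nm,lo,hi,roi,z in (("red",(0,150,80),(8,255,255),(215,150,245,195),.058),("yel",(22,120,90),(35,255,255),(350,200,375,235),.062)):
    b,st=blob(mask(d,lo,hi,roi)); W=onz(d,[b.mean(0)],z)[0,:2]-o
    print(nm,st,"rack xy",W@[np.cos(th),np.sin(th)],W@[-np.sin(th),np.cos(th)])
img=d["pixels"][:,:,::-1][140:280,205:415].copy(); k=3.8
img=cv2.resize(img,None,fx=k,fy=k,interpolation=cv2.INTER_CUBIC)
for y in (.13,.078,.026,-.026,-.078,-.13):
    for x,z in ((0,.012),(.094,.072)):
        p=(proj(d,rackW(o,th,[x,y,z]))[0]-[205,140]+.5)*k; cv2.circle(img,tuple(int(v) for v in p),3,(255,0,255),-1)
cv2.imwrite("pics/crop.png",img)
E
```

```text
rail len 0.3250980611727756 n 233
rack [0.55949166 0.04337193] -0.12917133925196533
red [220 160  20  29 374] rack xy 0.036164446999591524 0.1816472051106816
yel [353 206  17  24 225] rack xy -0.03530392863950535 -0.18370320875834956
```

View pics/crop.png

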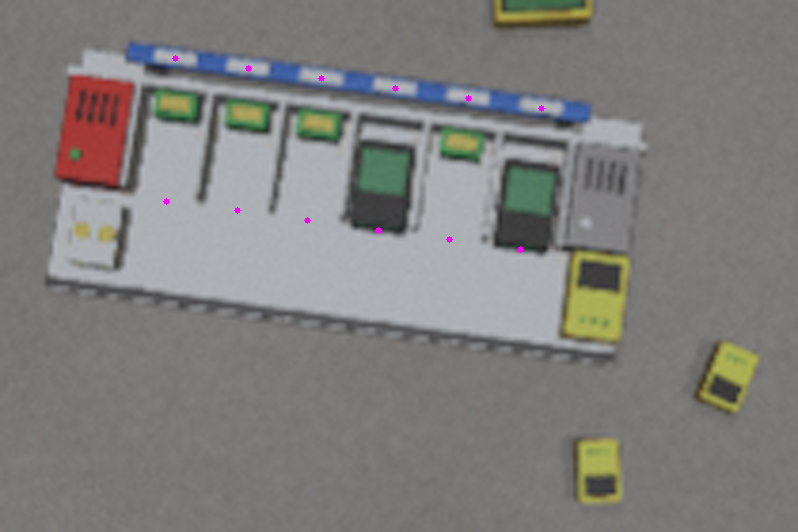

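The crop confirms that the yellow module on the sill, at crop (597,297), is the largest. The smaller two are off the rack. The overlay agrees with the geometry: red unit at y=+182, module at y=-184. Bays from the red end read empty, empty, empty, fitted, empty, fitted, so the target is the third bay, y=+26. Next I'll shut the gripper, move above the rack and look from close by.

```bash
cat >> h.py <<'E'
def quat(a): return [np.cos(a/2),np.sin(a/2),0.,0.]   # tool down, tool x at world angle a
E
python3 - <<'E'
from h import *
from station import r, command_gripper, readout, vision
o=np.array([.5595,.0434]);th=-.1292
command_gripper(0,20)
p=rackW(o,th,[.03,.06,.45])[0]
for a in (th,th+np.pi,th-np.pi/2,th+np.pi/2):
    print(round(a,2),[None if (s:=r.solve_ik(rackW(o,th,[x,y,.2])[0],quat(a))) is None else np.round(s,2).tolist() for x,y in ((.094,.15),(-.035,-.22))])
r.move_pose(p,quat(th))
d=vision.get_image("wrist");np.savez("w1.npz",**d)
img=d["pixels"][:,:,::-1].copy()
for y in (.13,.078,.026,-.026,-.078,-.13):
    for x,z in ((0,.056),(.094,.072)):
        q=proj(d,rackW(o,th,[x,y+(.026 if x==0 else 0),z]))[0]
        if abs(q).max()<2000: cv2.circle(img,tuple(int(v) for v in q),2,(255,0,255),-1)
cv2.imwrite("pics/w1.png",img)
f=[]
for _ in range(10): r.dwell(.02);f.append(readout.get_obs()["force"])
ob=readout.get_obs();print("F",np.mean(f,0),np.std(f,0),ob["time"],ob["tcp_pos"],ob["grip_width"])
E
```

```text
-0.13 [[-0.06, 0.9, -0.42, 1.49, 0.44, 0.85, -0.77], [0.49, 0.67, -0.31, 1.97, 0.37, 0.56, -0.2]]
3.01 [[0.28, 1.16, -1.08, 1.46, 1.07, 1.18, 2.03], [0.0, 0.67, 0.31, 2.0, -0.39, 0.53, -2.68]]
-1.7 [[-0.22, 0.86, -0.16, 1.5, 0.18, 0.8, -2.15], [0.27, 0.65, -0.03, 1.98, 0.04, 0.51, -1.49]]
1.44 [[0.13, 1.0, -0.76, 1.47, 0.77, 0.98, 0.61], [0.64, 0.71, -0.52, 1.96, 0.59, 0.62, 1.19]]
F [ 0.01678122  0.1379569  -0.23696074] [0.55613069 0.44679376 0.25414649] 3.8167 [0.5970738  0.09857546 0.44996277] -0.0003050459579298191
```

View pics/w1.png

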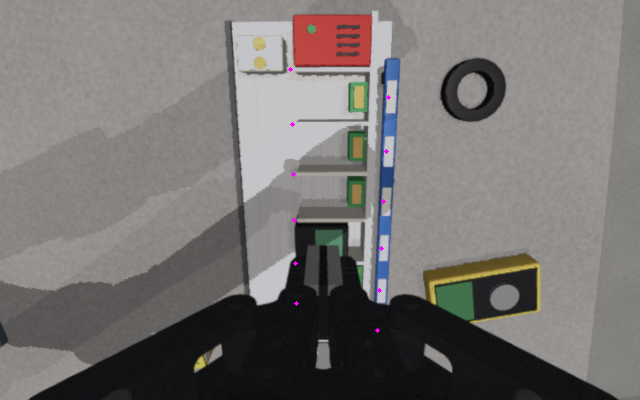

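The wrist view shows the red unit (332,40), three bays with sockets (358,97), (358,146), (357,192), then a fitted module (325,240). The overlay sits about 4 px low in x, so I'll refine from this view.

Run:
```python
from h import *
d=dict(np.load("w1.npz"));o=np.array([.5595,.0434]);th=-.1292
def torack(W): W=W[:,:2]-o; return np.c_[W@[np.cos(th),np.sin(th)],W@[-np.sin(th),np.cos(th)]]
m=mask(d,(100,120,60),(125,255,255),(370,50,410,300)); L=[]
for y in range(64,300):
    xs=np.where(m[y])[0]
    if len(xs)>=8: L.append([(xs.min()+xs.max())/2,y])
Q=torack(onz(d,L,.072)); print("rail slope",np.polyfit(Q[:,1],Q[:,0],1),"x mean (94)",Q[:,0].mean())
ys,xs=np.where(m); Q=torack(onz(d,np.c_[xs,ys],.072)); print("rail end y (165)",np.percentile(Q[:,1],99.5),"width",np.ptp(Q[:,0]))
b,st=blob(mask(d,(0,150,60),(8,255,255),(280,5,380,75))); Q=torack(onz(d,b,.058)); print("red x 0.5..75.5:",np.percentile(Q[:,0],[1,99]),"y 159..205",np.percentile(Q[:,1],[1,99]))
# labels: white on rail
g=mask(d,(0,0,130),(180,60,255),(381,60,402,300)); n,l,s,c=cv2.connectedComponentsWithStats(g)
for i in range(1,n):
    if s[i,4]>60: print("label",s[i],torack(onz(d,[c[i]],.072)))
for i,(roi,yy) in enumerate((((345,75,372,118),.13),((345,128,372,165),.078),((345,172,372,210),.026))):
    b,st=blob(mask(d,(40,80,40),(85,255,255),roi)); q=b.min(0); qq=b.max(0)
    print("socket",yy,torack(onz(d,[[q[0],q[1]],[qq[0],qq[1]]],.042)).round(4).tolist())
```

```text
rail slope [-0.00079081  0.09553158] x mean (94) 0.095488583232007
rail end y (165) 0.16430906475176996 width 0.01376530406269072
red x 0.5..75.5: [0.00420017 0.07568775] y 159..205 [0.16024226 0.20447546]
label [ 387   60   15  240 1891] [[0.10777859 0.0166711 ]]
label [386  80  11  33 325] [[0.09616136 0.1312211 ]]
label [384 136  10  31 283] [[0.0961428  0.07883234]]
label [381 187  11  29 266] [[0.09622412 0.02691493]]
label [381 235   8  26 189] [[ 0.09687457 -0.0248011 ]]
label [381 279   6  21 103] [[ 0.09801468 -0.07525672]]
socket 0.13 [[0.058, 0.1452], [0.0774, 0.1163]]
socket 0.078 [[0.0579, 0.0956], [0.078, 0.0645]]
socket 0.026 [[0.0576, 0.0457], [0.0774, 0.0122]]
```

Rack pose confirmed to about 1.5 mm. Now pressing and running along the rail.

```bash
cat >> h.py <<'E'
th=-.1300; o=np.array([.5595,.0434])+.0015*np.array([np.cos(th),np.sin(th)])+.0007*np.array([-np.sin(th),np.cos(th)])
def T(x,y,ztip): return rackW(o,th,[x,y,ztip+.173])[0]
E
python3 - <<'E'
from h import *
from station import r, command_gripper, readout, vision
def F():
    f=[]
    for _ in range(8): f.append(readout.get_obs()["force"]); r.dwell(.01)
    return np.mean(f,0).round(2)
r.move_pose(T(.094,.15,.13),quat(th))
r.line_to(T(.094,.15,.080),.1); f0=F()
h=r.line_to(T(.094,.15,.0675),.015,f_stop=1.8)
z=readout.get_obs()["tcp_pos"][2]-.173; print(h,"tip z",z,f0,F()-f0)
if h:
    z=min(z,.0705)-.0010
    z=max(z,.0675)
    r.line_to(T(.094,.15,z),.02); print(z,F()-f0)
    for y in (.104,.065,.026):
        r.line_to(T(.094,y,z),.05); print(y,F()-f0,readout.get_obs()["tcp_pos"][2]-.173)
    d=vision.get_image("scene");cv2.imwrite("pics/s_press.png",cv2.resize(d["pixels"][150:300,260:460,::-1],None,fx=3,fy=3))
    r.line_to(T(.094,.026,.13),.15)
print(readout.get_obs()["time"])
E
```

```text
True tip z 0.06949819057008269 [ 0.17 -0.28  0.45] [0.73 0.55 1.91]
0.06849819057008269 [0.46 0.18 2.74]
0.104 [-0.12 -1.73  2.86] 0.06830332211743176
0.065 [-0.08 -2.21  2.71] 0.0682872675498783
0.026 [-0.34 -2.17  2.49] 0.06832499055954713
10.0833
```

Rail gave about 3.5 mm (2.5–2.9 N) all the way from y=150 to y=26. Now the sill push.

Run:
```python
from h import *
from station import r, command_gripper, readout, vision
r.move_pose(T(-.036,-.245,.13),quat(th))
r.line_to(T(-.036,-.245,.026),.15)
h=r.line_to(T(-.036,-.20,.026),.04,f_stop=8); print("hit early",h)
for y in (-.15,-.10,-.05,-.02):
    h=r.line_to(T(-.036,y,.026),.07,f_stop=15); ob=readout.get_obs(); print(y,h,ob["force"].round(1) if hasattr(ob["force"],"round") else ob["force"])
    if h: break
d=vision.get_image("wrist");np.savez("w2.npz",**d);cv2.imwrite("pics/w2.png",d["pixels"][:,:,::-1])
d=vision.get_image("top");np.savez("t2.npz",**d)
print(ob["time"],ob["tcp_pos"])
```

```text
hit early False
-0.15 True [-0.4  0.5  0.7]
13.6333 [ 0.49853324 -0.14713738  0.19859003]
```

View pics/w2.png

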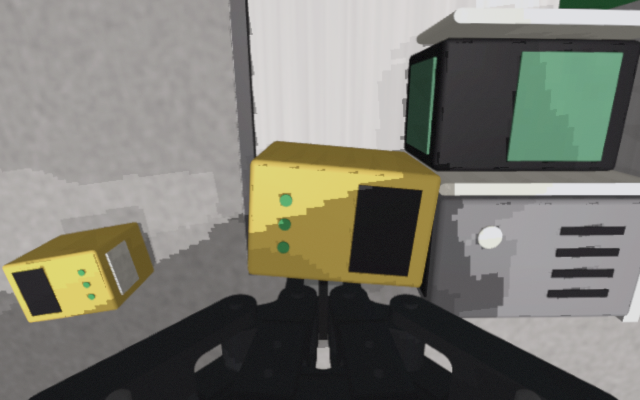

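The push stopped early. In the wrist view the module (345,222) is just ahead of the fingertip, upright and yawed a few degrees. I'll check where the tool is, then go on slowly.

```bash
cat >> h.py <<'E'
def RK(p):
    W=np.asarray(p)[:2]-o; return np.array([W@[np.cos(th),np.sin(th)],W@[-np.sin(th),np.cos(th)]])
E
python3 - <<'E'
from h import *
from station import r, command_gripper, readout, vision
ob=readout.get_obs();y0=RK(ob["tcp_pos"])[1];print(RK(ob["tcp_pos"]))
y=y0
while y<-.14:
    y+=.012
    h=r.line_to(T(-.036,y,.026),.03,f_stop=25); ob=readout.get_obs(); print(RK(ob["tcp_pos"]).round(4),h,np.round(ob["force"],1),ob["time"])
    if h: break
d=vision.get_image("wrist");np.savez("w3.npz",**d);cv2.imwrite("pics/w3.png",d["pixels"][:,:,::-1])
E
```

```text
[-0.03715006 -0.19794954]
[-0.0394 -0.1924] True [-0.6 -0.2  1.3] 14.1333
```

View pics/w3.png

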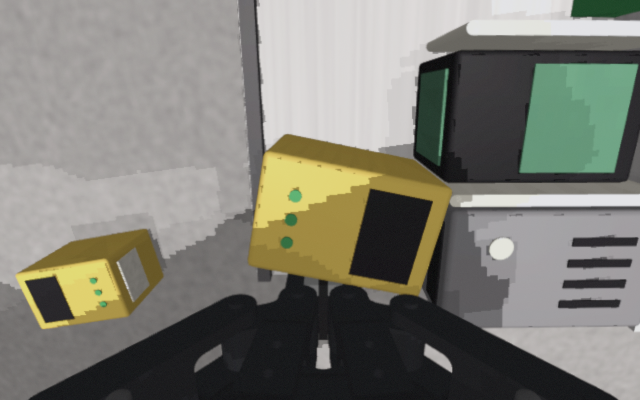

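The module has yawed clockwise and its back-left corner, about (450,190), is caught on the divider front. The black window had biased my centroid, so the finger sat to the lip side of its centre. I'll back off, then square the module from its leading face on the lip side, then push again with the finger nearer the back. First, its pose from the corners.

Run:
```python
from h import *
from station import r, command_gripper, readout, vision
for n in ("w2","w3"):
    d=dict(np.load(n+".npz"))
    c=[(252,160),(438,178),(418,286),(249,273)] if n=="w2" else [(265,152),(450,190),(415,291),(249,265)]
    P=np.array([RK(p) for p in onz(d,c,.062)]); print(n,P.round(4).tolist(),"ctr",P.mean(0),"yaw",np.degrees(np.arctan2(*(P[1]-P[0])[::-1])),"len",np.linalg.norm(P[1]-P[0]),np.linalg.norm(P[2]-P[1]))
ob=readout.get_obs();q=RK(ob["tcp_pos"]); r.line_to(T(q[0],q[1]-.02,.026),.1)
r.line_to(T(q[0],q[1]-.02,.085),.15)
d=vision.get_image("top");np.savez("t3.npz",**d)
d=vision.get_image("wrist");np.savez("w4.npz",**d);cv2.imwrite("pics/w4.png",d["pixels"][:,:,::-1])
```

```text
w2 [[-0.0587, -0.1455], [-0.0014, -0.1512], [-0.0048, -0.1889], [-0.062, -0.1839]] ctr [-0.03172963 -0.16739031] yaw -5.691308401904891 len 0.05750866390479034 0.03777635525392361
w3 [[-0.0578, -0.139], [-0.0013, -0.1511], [-0.0096, -0.1865], [-0.0653, -0.1767]] ctr [-0.03350192 -0.16334559] yaw -12.028347236754085 len 0.05774459064226721 0.0363936826169325
```

View pics/w4.png

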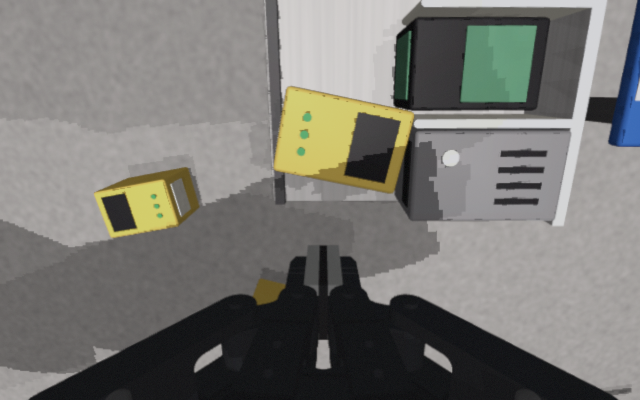

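Wrist view: module at (345,138), yaw -12°, clear of the finger and still upright. Squaring it from the leading face.

Run:
```python
from h import *
from station import r, command_gripper, readout, vision
def st(s): ob=readout.get_obs(); print(s,RK(ob["tcp_pos"]).round(4),np.round(ob["force"],1),ob["time"])
x=RK(readout.get_obs()["tcp_pos"])[0]
q=quat(th+.04)
r.line_to(T(-.054,-.20,.11),.25,); r.line_to(T(-.054,-.10,.11),.25,attitude=q)
r.line_to(T(-.054,-.10,.026),.2)
h=r.line_to(T(-.054,-.122,.026),.05,f_stop=6);st(h)
h=r.line_to(T(-.054,-.138,.026),.03,f_stop=12);st(h)
r.line_to(T(-.054,-.115,.026),.1)
r.line_to(T(-.054,-.115,.11),.25)
r.line_to(T(-.027,-.225,.11),.25)
d=vision.get_image("wrist");np.savez("w5.npz",**d);cv2.imwrite("pics/w5.png",d["pixels"][:,:,::-1]);st("end")
```

```text
False [-0.054  -0.1222] [ 0.1  0.1 -0. ] 17.1583
False [-0.0539 -0.1382] [ 0.  -0.5  0.1] 17.8417
end [-0.0275 -0.2243] [0.6 0.6 0.4] 19.3583
```

View pics/w5.png

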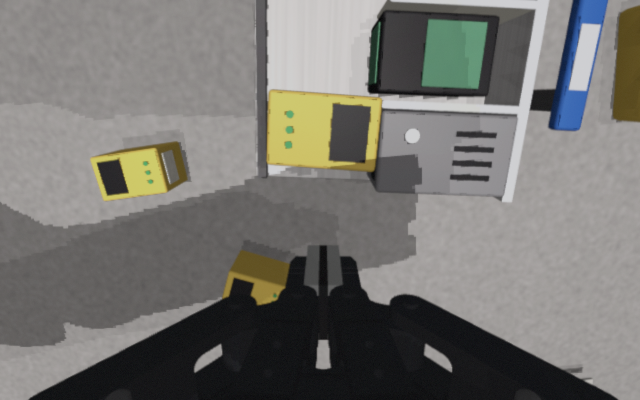

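The module is now nearly square, corners (270,92), (382,97), (377,170), (266,163). Pushing again with the finger nearer the back and turned slightly counter-clockwise.

Run:
```python
from h import *
from station import r, command_gripper, readout, vision
def st(s): ob=readout.get_obs(); print(s,RK(ob["tcp_pos"]).round(4),np.round(ob["force"],1),ob["time"])
d=dict(np.load("w5.npz"))
P=np.array([RK(p) for p in onz(d,[(270,92),(382,97),(377,170),(266,163)],.062)]); print(P.round(4).tolist(),P.mean(0))
r.line_to(T(-.026,-.225,.026),.2)
for y in (-.195,-.18,-.165,-.15):
    h=r.line_to(T(-.026,y,.026),.04,f_stop=8);st(h)
    if h: break
d=vision.get_image("wrist");np.savez("w6.npz",**d);cv2.imwrite("pics/w6.png",d["pixels"][:,:,::-1])
```

```text
[[-0.0577, -0.1524], [0.0004, -0.1526], [0.0009, -0.1912], [-0.06, -0.1897]] [-0.02909413 -0.17146844]
True [-0.0264 -0.1999] [ 0.3 -0.8  1.4] 20.5417
```

View pics/w6.png

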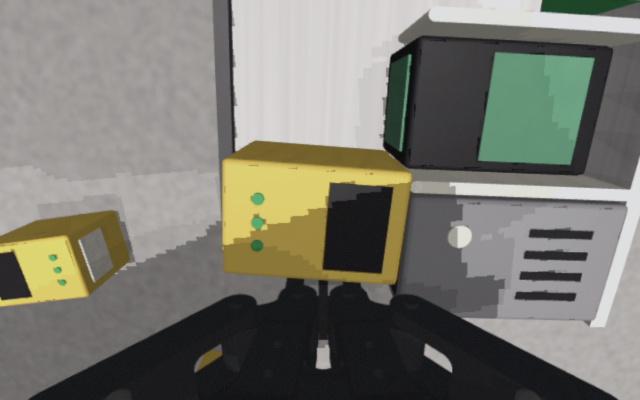

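Hits the divider at once: the module's back lies against the end unit (x≈0). I'll over-rotate it counter-clockwise by about 10° against the end unit. That moves its centre toward the lip and lets the slanted back ramp past the dividers. I'll measure the pose from the wrist depth of its top face.

```bash
cat >> h.py <<'E'
def modpose(d):
    "centre (rack), yaw deg, sides from the yellow top face (wrist depth)"
    m=mask(d,(22,110,60),(36,255,255)); ys,xs=np.where(m>0)
    c,v=ray(d,np.c_[xs,ys]); P=c+v*d["range_z"][ys,xs][:,None]
    W=P[:,:2]-o; X=W@[np.cos(th),np.sin(th)];Y=W@[-np.sin(th),np.cos(th)]
    k=(abs(P[:,2]-.062)<.004)&(X>-.085)&(X<.04)
    if k.sum()<50: return None
    (cx,cy),(w,h),a=cv2.minAreaRect(np.c_[X,Y][k].astype(np.float32)*1000)
    if w<h: a-=90; w,h=h,w
    a=(a+90)%180-90
    return round(cx,1),round(cy,1),round(a,1),round(w,1),round(h,1),round(P[k,2].mean(),4),int(k.sum())
E
python3 - <<'E'
from h import *
from station import r, command_gripper, readout, vision
def st(s): ob=readout.get_obs(); print(s,RK(ob["tcp_pos"]).round(4),np.round(ob["force"],1),ob["time"])
for n in ("w3","w4","w5","w6"): print(n,modpose(dict(np.load(n+".npz"))))
q=quat(th+.17)
r.line_to(T(-.03,-.22,.03),.15); r.line_to(T(-.03,-.22,.10),.3)
r.line_to(T(-.06,-.115,.10),.3,attitude=q); r.line_to(T(-.06,-.115,.026),.25)
h=r.line_to(T(-.06,-.145,.026),.04,f_stop=8);st(h)
r.line_to(T(-.06,-.12,.026),.15); r.line_to(T(-.06,-.12,.10),.3); r.line_to(T(-.027,-.23,.10),.3)
d=vision.get_image("wrist");np.savez("w7.npz",**d);cv2.imwrite("pics/w7.png",d["pixels"][:,:,::-1]);print(modpose(d));st("end")
E
```

```text
w3 (-33.1, -163.8, -11.8, 60.1, 40.0, np.float64(0.0622), 15730)
w4 (-33.1, -163.9, -11.4, 60.0, 39.4, np.float64(0.0622), 7778)
w5 (-29.8, -171.7, -1.7, 60.2, 39.4, np.float64(0.0622), 5947)
w6 (-30.4, -169.0, -2.2, 60.5, 40.0, np.float64(0.0621), 15388)
False [-0.0598 -0.145 ] [ 0.4 -0.4  0.5] 23.125
(-30.5, -174.1, 7.3, 60.1, 39.7, np.float64(0.0622), 6698)
end [-0.0277 -0.2297] [-0.3 -0.   0.8] 24.425
```

Module pose (-30.5, -174.1) mm, yaw +7.3°, top at 62 mm (flat). The leading back corner now clears the dividers by about 3 mm, so I'll push.

Run:
```python
from h import *
from station import r, command_gripper, readout, vision
def st(s): ob=readout.get_obs(); print(s,RK(ob["tcp_pos"]).round(4),np.round(ob["force"],1),round(ob["time"],2),modpose(vision.get_image("wrist")))
q=quat(th+.12)
r.line_to(T(-.026,-.23,.026),.25,attitude=q)
for y in (-.195,-.18,-.165,-.15,-.135,-.12):
    h=r.line_to(T(-.026,y,.026),.04,f_stop=8);st(h)
    if h: break
```

```text
False [-0.0261 -0.1949] [-0.4  0.6  0.8] 25.9 (-30.7, -164.5, 6.7, 60.0, 40.3, np.float64(0.0621), 15381)
False [-0.0258 -0.1793] [-0.3  0.3  0.5] 26.48 (-32.4, -148.3, 7.0, 60.1, 40.3, np.float64(0.0621), 15365)
False [-0.0258 -0.1644] [ 0.1 -0.6  0.5] 27.05 (-33.9, -134.2, 6.6, 60.6, 41.6, np.float64(0.0621), 15348)
False [-0.026  -0.1495] [0.5 0.  0.8] 27.62 (-34.5, -118.8, 8.3, 60.2, 40.4, np.float64(0.0622), 15348)
False [-0.026  -0.1345] [ 0.1 -0.3 -0.5] 28.2 (-34.7, -103.5, 8.0, 60.2, 40.4, np.float64(0.0621), 15404)
False [-0.026  -0.1195] [-0.7 -0.1 -0. ] 28.77 (-34.7, -88.8, 8.7, 60.1, 40.5, np.float64(0.0622), 15367)
```

It slides freely. Carrying on and easing the yaw out.

Run:
```python
from h import *
from station import r, command_gripper, readout, vision
def st(s): 
    ob=readout.get_obs(); m=modpose(vision.get_image("wrist")); print(s,RK(ob["tcp_pos"]).round(4),np.round(ob["force"],1),round(ob["time"],2),m); return m
for y,a in ((-.09,.10),(-.06,.07),(-.04,.05),(-.025,.03),(-.013,.01)):
    h=r.line_to(T(-.028-(.13-a)*.05,y,.026),.05,attitude=quat(th+a),f_stop=8);m=st(h)
    if h: break
for _ in range(2):
    if h or m[1]>24.5: break
    y=RK(readout.get_obs()["tcp_pos"])[1]+min((26-m[1])/1000,.012)
    h=r.line_to(T(-.035,y,.026),.03,attitude=quat(th),f_stop=8);m=st(h)
```

```text
False [-0.0297 -0.0897] [ 0.1 -0.2  0.1] 29.57 (-35.7, -58.0, 5.0, 60.1, 40.3, np.float64(0.0621), 15435)
False [-0.0311 -0.0598] [-0.4 -0.1 -0.2] 30.38 (-36.0, -27.8, 4.1, 60.2, 40.0, np.float64(0.0621), 15471)
False [-0.0321 -0.0395] [-0.  -1.  -0.4] 30.98 (-36.4, -7.4, 2.9, 60.2, 40.2, np.float64(0.0622), 15438)
False [-0.0331 -0.0244] [ 0.4 -0.5 -0.7] 31.48 (-36.9, 7.5, 1.8, 60.2, 40.4, np.float64(0.0621), 15399)
False [-0.0341 -0.0123] [-0.8  0.  -0.7] 31.92 (-37.2, 19.5, 0.6, 60.1, 40.2, np.float64(0.0621), 15333)
False [-0.0351 -0.0059] [ 0.9  0.3 -0.6] 32.35 (-37.4, 25.0, -0.1, 60.3, 40.4, np.float64(0.0621), 15278)
```

Module at (-37.4, 25.0) mm, yaw -0.1°, in front of the third empty bay. Now to the front side for the push in.

Run:
```python
from h import *
from station import r, command_gripper, readout, vision
def st(s): 
    ob=readout.get_obs(); m=modpose(vision.get_image("wrist")); print(s,RK(ob["tcp_pos"]).round(4),np.round(ob["force"],1),round(ob["time"],2),m); return m
q=quat(th-np.pi/2)
r.line_to(T(-.035,-.03,.026),.15); r.line_to(T(-.035,-.03,.11),.3)
r.move_pose(T(-.105,.0255,.11),q); r.line_to(T(-.105,.0255,.030),.25); st("front")
for x in (-.07,-.055):
    h=r.line_to(T(x,.0255,.030),.04,f_stop=8); m=st(h)
    if h: break
d=vision.get_image("wrist");cv2.imwrite("pics/w8.png",d["pixels"][:,:,::-1])
```

```text
front [-0.105   0.0254] [ 0.5 -0.3  0.2] 34.94 (-37.2, 25.0, 0.2, 59.6, 40.1, np.float64(0.0622), 17493)
False [-0.07    0.0255] [0.3 0.3 0.8] 36.02 (-28.3, 24.7, -0.0, 59.8, 39.9, np.float64(0.0622), 14656)
False [-0.0546  0.0254] [ 0.6  0.  -0.3] 36.59 (-11.7, 24.7, -0.0, 59.8, 40.1, np.float64(0.0622), 14807)
```

View pics/w8.png

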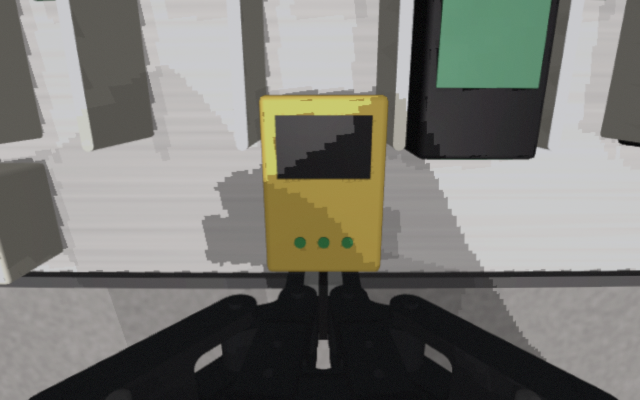

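The module (323,185) has entered centrally between the dividers at columns ~245 and ~400, next to the fitted module on the right. Pushing home.

Run:
```python
from h import *
from station import r, command_gripper, readout, vision
def st(s): 
    ob=readout.get_obs(); m=modpose(vision.get_image("wrist")); print(s,RK(ob["tcp_pos"]).round(4),np.round(ob["force"],1),round(ob["time"],2),m); return m
for x,v,f in ((-.03,.05,10),(-.02,.04,10),(-.004,.015,12)):
    h=r.line_to(T(x,.0255,.030),v,f_stop=f); m=st(h)
    if h: break
```

```text
False [-0.0298  0.0255] [0.1 0.1 0.1] 37.34 (11.1, 24.6, -0.0, 57.8, 40.1, np.float64(0.0623), 13444)
False [-0.0196  0.0255] [-0.8 -0.2 -0.6] 37.79 (16.3, 24.6, 0.0, 47.3, 39.9, np.float64(0.0623), 11569)
True [-0.0135  0.0255] [-1.1 -0.1 -1.2] 38.48 (18.9, 24.6, 0.1, 42.2, 40.0, np.float64(0.0623), 11233)
```

Run:
```python
from h import *
from station import r, command_gripper, readout, vision
h=r.line_to(T(-.010,.0255,.030),.01,f_stop=12); print(h,RK(readout.get_obs()["tcp_pos"]).round(4))
r.line_to(T(-.10,.0255,.030),.12); r.line_to(T(-.10,.0255,.13),.25); r.move_pose(T(-.09,.0255,.3),quat(th-np.pi/2))
d=vision.get_image("wrist")
m=mask(d,(22,110,60),(36,255,255));ys,xs=np.where(m>0);c,v=ray(d,np.c_[xs,ys]);P=c+v*d["range_z"][ys,xs][:,None]
R=np.array([RK(p) for p in P]);k=(abs(P[:,2]-.062)<.003)&(abs(R[:,1]-.026)<.04)
(cx,cy),s,a=cv2.minAreaRect((R[k]*1000).astype(np.float32));print("module",cx,cy,s,a,P[k,2].mean())
cv2.imwrite("pics/w9.png",d["pixels"][:,:,::-1])
e=vision.get_image("top");np.savez("tend.npz",**e);cv2.imwrite("pics/tend.png",cv2.resize(e["pixels"][90:290,100:520,::-1],None,fx=1.9,fy=1.9))
print(readout.get_obs()["time"])
```

```text
False [-0.012   0.0256]
module 27.42823028564453 24.516643524169922 (59.56284713745117, 39.05459976196289) 0.4785763919353485 0.062148131686721814
41.375
```

View pics/w9.png

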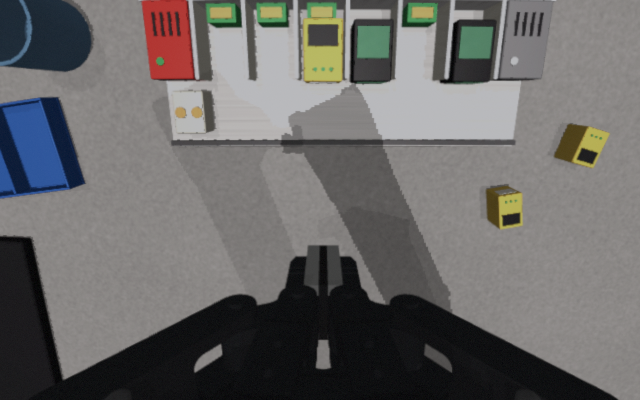

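View pics/tend.png

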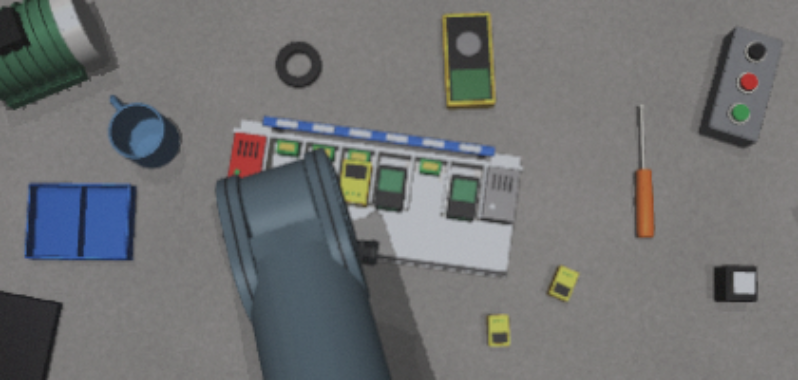

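The module (323,48) sits in the third empty bay, against the green socket (322,12). It measures (27.4, 24.5) mm, and home is x = 27. Two empty bays and the red unit lie to its left. Everything else is where it was.

```bash
python3 -c "
from station import r
r.hand_in()"
```

```text
the job is handed in; nothing more can be done
```

The yellow module is fully home in the third empty bay from the red power unit, and the job is handed in at about 41 s on the robot's clock.

- **Rail:** I ran the shut fingertip from the red end (y = +150 mm) to the third empty bay (y = +26 mm) and stopped there. The rail was pressed about 3.5 mm at 2.5–2.9 N the whole way.
- **Sill push:** My first two attempts jammed the module's corner on the divider beside its starting place and turned it about 12°. I had placed the finger off its centre. I squared it by pushing its leading face back, then over-rotated it slightly against the end unit so it would slip past the divider. After that it slid along freely and was square in front of the bay.
- **Push in:** The first contact with the socket gave a 12 N force change. A second, gentle push did not reach the 12 N limit, with the finger about 1.5 mm further in.
- **Last checks:** The module measured x = 27.4 mm (home is 27) and y = 24.5 mm in a bay centred at 26, with yaw about 0.5°. Its top measured 62 mm at every check, so I saw no lifting or tipping. In the last pictures the sockets, fitted modules, terminal block and loose items looked unmoved, and the robot was clear of everything.

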